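# Hold the spring clip open astride the picture board

### The arm

A 6-joint arm with a two-finger parallel gripper is mounted at the origin on the work surface. World frame = base frame: x ahead of the robot, y to its left, z up, the work surface at z = 0. Lengths are in mm, angles in rad, forces in N, time in s.
With the tool pointing down it reaches from about 400 to 925 mm from the base axis. Payload 12.5 kg.
Tool frame: the origin (TCP) lies at the very end of the fingers, on their centre line; the grasp point (between the pads) lies 19 mm behind it; z points along the fingers, y is the line along which they close (so a half turn about z gives the same grasp; the last joint's range is limited). The gripper opens to 95 mm and grips with 3 to 60 N. Pads are 20 mm wide; open, the fingers measure 119 mm over their backs; the gripper's body (75 mm by 180 mm) begins 59 mm behind the grasp point.
Start: joints at [1.228, 0.491, 1.559, -0, 1.092, -0.106], TCP at [146.603, 607.583, 194.361] pointing down, gripper open.
Joint ranges: [-3.1, 3.1], [-0.84, 2.19], [0.05, 2.79], [-1.13, 4.28], [0.06, 2.93], [-2.69, 2.69]. Speed limits (rad/s): [2.22, 2.22, 2.79, 3.14, 3.14, 3.14].

### API

Orientations are given as [roll, pitch, yaw] about the fixed x, y, z axes, in that order (R = Rz(yaw) Ry(pitch) Rx(roll)).
In Python, from cell import state, read_camera, camera_info, job_done gives the robot as it stands.
- The arm moves only by the shell command python3 -m handwheel 'ROWS'. ROWS is a JSON list of rows, 1 to 5 of them, each of 5 numbers: dx, dy, dz in mm, then a turn about the tool's z in rad, then the opening from 0.0 (shut) to 1.0 (fully open); each row is the pose to reach, as a shift and turn from the pose commanded when the command began, along the tool's axes at that moment; what a row does not reach only later rows make up. A row lasts 1/12 s, in which the tool goes at most 41.7 mm and 0.125 rad, less where a joint would pass 70% of its speed; a pose out of reach is approached as far as the arm can. The fingers move at their own pace and stop on an object; the grip force is fixed at half the most. Time passes only in rows, so rows that do not move let the fingers close. It prints the time, the measured TCP pose, the force, the opening and the grip force at its end.
- state(): the state, without advancing time (a new reading comes with each control period).
- read_camera(name): name is "side" or "top" or "wrist"; returns (picture, depth): 420x560x3 uint8, red, green, blue; 420x560 float32, mm along the optical axis (not along the pixel's ray), 0 where there is no reading.
- camera_info(name): a dict with "vertical_fov" (degrees; the focal length in pixels is half the picture's height over the tangent of half this angle, whatever the lens; pixels are square), "cx", "cy" (the principal point, pixels), "dist_coeffs" ([k1, k2, p1, p2, k3] as OpenCV has them; the pictures are not rectified), "origin" and "attitude" of the camera in the world. Camera axes: x right, y down, z forward; pixel columns grow to the right and rows downward; lengths in mm; the calibration is good to about 2 mm. A picture is of the moment at which its call begins: read the wrist's pose just before it. camera_info takes no time and is no camera call; for the wrist camera it gives the pose at the moment of the call.
- job_done(): hands the job in; it is judged then, once.
The state is a dict: "t": time; "joints": joint angles; "qvel": joint speeds; "tau": joint torques, N m; "eef_pos": TCP position; "tcp_rot": TCP orientation; "ft_force": force on the tool from outside, world axes, zero at the start; "moment": the same for the moment, N m; "opening": opening from 0.0 (shut) to 1.0 (fully open); "grip_force": force on a finger pad.
Only numpy, scipy, OpenCV 4.12 (cv2) and the standard library are available. Lean on these libraries where they do the work, as an engineer would, in place of code of your own. Each camera call takes 0.05 s, during which the arm holds its last target. There are 200 camera calls.

### The job

Pull the picture board on its runner all the way out from under the desk shelf by its wooden handle post. Then take the big spring clip that stands on the desk by its two handles, squeeze it wide open and bring it down over the middle of the board's top edge, so that I can slip a photo in: finish while still holding it there off the desk and gaping, one jaw on either side well down past the edge, the clip touching neither board nor carriage. Leave the other things on the desk where they are.

Things in the scene. Friction and masses are not known exactly. Their poses are not given: they have to be found in the camera images.
- rack: fixed black desk shelf, 280 x 280 mm, underside 145 mm up, books on it to 200 mm, with a straight aluminium runner 48 mm wide, 12 mm high. Origin: desk level, on the runner's centre line, below the shelf's front edge. Its -x is the way out along the runner, which reaches 303 mm in front of that edge; +x runs under the shelf; z up
- carriage (a joint): how far the carriage (picture board and handle post in one piece) is pulled out along the rack's -x, m: 0 = pushed in, board wholly under the shelf; 0.18 = fully out, against its stop. Takes about 3 N to slide and stays where it is left
- handle (a point): in the carriage's upright pale wooden handle post, on its centre line, 60 mm above the desk. The post is 20 mm wide across the runner (y), 24 mm along it (x), from 18 to 85 mm above the desk; it stands 140 mm in front (-x) of the board's middle and is 80 mm in front of the shelf's edge at joint 0. Axes as the rack's
- card_top (a point): middle of the top edge of the stiff upright picture board on the carriage. The board is 110 mm long (x) and 3 mm thick (y), its top edge 115 mm and its foot 18 mm above the desk. 60 mm behind the shelf's front edge at joint 0, 120 mm in front of it at 0.18. Axes as the rack's
- clip: big loose dark steel spring clip, some 80 g, standing on its closed jaws, two handles up like a V: two mirrored arms on a pin. 71 mm high. Origin: desk level, midway between the closed jaws; x along the pin, y across. Jaws 50 mm (x) by 22 mm over both (y). Each handle ends in a bar along x, 8 mm thick, 44 mm long, centre 20 mm off the mid plane, 67 mm up. Frame is the +y arm's: leans as it opens
- clip_arm (a joint): clip opening, rad: angle between its arms, 0 = closed, 0.9 = stop; each arm turns half of it. Squeezing the handle bars together along the clip's y opens the jaws: 48 mm over the bars' outsides when closed, 36 mm at 0.40, 30 at 0.58, 26 at 0.70, 19 at 0.9. The spring takes about 7 N at the bars to begin and 11 N near the stop; let go, it shuts
- clip_pivot (a point): the clip's pin (54 mm long, 8 mm thick), its middle; 38 mm above the desk when the clip stands. The handle bars' centres are 35 mm from it: 29 mm above it when closed, 34 mm when open by 0.70. Squeezed far while still standing on the desk the clip can tilt in the grip; nipped by a few mm first and opened in the air it stays straight
- jaw_a (a point): inner lower edge of the jaw on the clip's +y side, middle of its width, 38 mm from the pin. Open by 0.70 it is about 14 mm from the clip's mid plane and 35 mm below the pin
- jaw_b (a point): the same point of the other jaw (-y side)
- small_clip: a small dark fold-back clip lying flat, 50 x 22 x 12 mm (not the one to use); origin at its underside
- tape: a ring of clear tape lying flat, outer diameter 64, 18 mm high; origin at its underside
- stapler: black and steel stapler, 130 x 34 x 45 mm; origin at its underside
- mouse: black computer mouse, 100 x 58 x 31 mm; origin at its underside
- mug: white mug, 80 mm wide, 92 mm high; origin at its underside
- notebook: grey notebook, 150 x 105 x 14 mm; origin at its underside
- drive: aluminium disk drive box, 115 x 78 x 16 mm; origin at its underside

How it is judged:
By the outcome, as a careful person would: the job done as asked, in the order asked, and still so for the second after the job is handed in, while the arm keeps its last pose, push and grip.
It also fails if it takes over 58 s, if anything falls off the work surface, if the arm or the gripper's body presses on something with over 40 N, if the wrist force passes 120 N, or if a joint passes its speed limit or range.

## Working session

There is one attempt and no reset: what is moved stays moved. The work goes in short steps, Python scripts to look and compute and a shell command to move; the robot and the scene stay as the last step left them, time stands still between calls to the robot, and variables do not carry over. Pictures are saved under pics/ and viewed, at most 13 in all, crops included, and the job is handed in when it is done.

```bash
mkdir -p pics; cat > h.py <<'E'
import numpy as np, cv2
from cell import state, read_camera, camera_info
from scipy.spatial.transform import Rotation as R
def shot(name,tag):
    info=camera_info(name); im,d=read_camera(name)
    np.savez(f'pics/{tag}.npz',im=im,d=d,info=np.array(info,dtype=object))
    cv2.imwrite(f'pics/{tag}.png',im[:,:,::-1]); return im,d,info
def load(tag):
    z=np.load(f'pics/{tag}.npz',allow_pickle=True); return z['im'],z['d'],z['info'].item()
def cam(info):
    f=210/np.tan(np.radians(info['vertical_fov'])/2)
    K=np.array([[f,0,info['cx']],[0,f,info['cy']],[0,0,1.]])
    a=np.array(info['attitude'],float)
    M=a if a.shape==(3,3) else R.from_euler('xyz',a).as_matrix()
    return K,np.array(info['dist_coeffs'],float),M,np.array(info['origin'],float)
def rays(info,px):
    K,D,M,o=cam(info)
    p=cv2.undistortPoints(np.array(px,float).reshape(-1,1,2),K,D).reshape(-1,2)
    return o,np.c_[p,np.ones(len(p))]@M.T   # unit depth along axis
def plane(info,px,z):
    o,r=rays(info,px); return o+r*((z-o[2])/r[:,2])[:,None]
def cloud(im,d,info):
    v,u=np.nonzero(d>0); o,r=rays(info,np.c_[u,v]); return o+r*d[v,u][:,None],im[v,u],np.c_[u,v]
def tri(obs):
    A=np.zeros((3,3));b=np.zeros(3)
    for info,px in obs:
        o,r=rays(info,[px]); r=r[0]/np.linalg.norm(r[0]); P=np.eye(3)-np.outer(r,r); A+=P;b+=P@o
    return np.linalg.solve(A,b)
E
python3 - <<'E'
from h import *
for n in ['side','top','wrist']:
    im,d,i=shot(n,n+'0'); print(n,i,(d>0).mean())
print(state())
a=np.hstack([cv2.imread('pics/%s0.png'%n) for n in ['side','top']])
E
```

```text
side {'vertical_fov': 50.82792123163637, 'cx': 275.12984377201735, 'cy': 208.19219975343887, 'dist_coeffs': array([-0.10233028,  0.        ,  0.        ,  0.        ,  0.        ]), 'origin': array([ 420.08439872, -734.30294823,  880.65387855]), 'attitude': array([-2.37798342e+00,  2.20070743e-03, -2.15208486e-01])} 0.9959991496598639
top {'vertical_fov': 54.63826788924826, 'cx': 279.67314318602433, 'cy': 208.33555669271772, 'dist_coeffs': array([0.03870377, 0.        , 0.        , 0.        , 0.        ]), 'origin': array([ 311.46196198,  -11.17953593, 1189.71795553]), 'attitude': array([-2.90050032e+00, -2.38425512e-03, -1.59549855e+00])} 0.9960119047619047
wrist {'vertical_fov': 59.44623294999987, 'cx': 277.48127259254176, 'cy': 202.40379817845965, 'dist_coeffs': array([-0.01780468,  0.        ,  0.        ,  0.        ,  0.        ]), 'origin': array([ 66.70385167, 627.08485552, 384.28315299]), 'attitude': array([2.85570227e+00, 1.01671674e-03, 1.33577508e+00])} 0.9961777210884354
{'t': 0.15, 'joints': array([ 1.22840702e+00,  4.91417293e-01,  1.55929357e+00,  2.09291076e-06,
        1.09167648e+00, -1.05611834e-01]), 'qvel': array([ 1.75068681e-04, -1.20415377e-03, -1.73134372e-03, -7.53101644e-04,
       -8.27360288e-06, -4.33144444e-06]), 'tau': array([ 1.98653375e-03, -6.12895274e+01, -2.58275217e+01,  6.92678313e-02,
        4.74024878e-02, -1.08889578e-04]), 'eef_pos': array([146.5312784 , 607.39633833, 193.90382454]), 'tcp_rot': array([-3.14080259e+00, -8.56183566e-05,  2.90481418e+00]), 'ft_force': array([-0.0288689 ,  0.35937007, -0.73313035]), 'moment': array([-0.0328386 ,  0.00586465,  0.05314824]), 'grip_force': 0.0, 'opening': 0.9981764241550058}
```

View pics/top0.png

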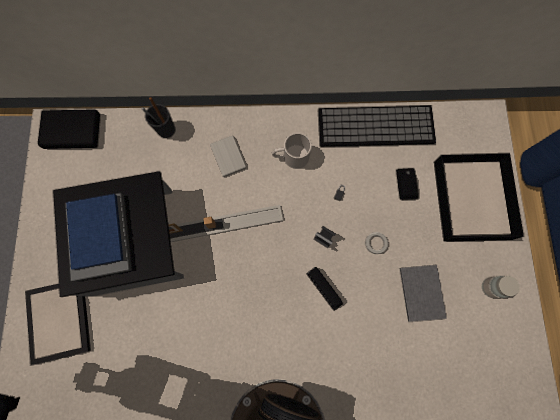

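View pics/side0.png

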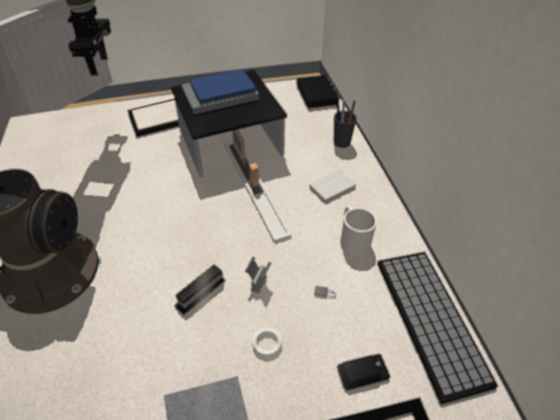

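The top view shows the handle post at about (208,222), the runner tip at (283,213), the shelf's front edge near x=165 px and the clip at (328,237). In the side view the handle is at (254,175) and the clip at (258,275).

```bash
python3 - <<'E'
from h import *
for n,box,boxc in [('top0',(195,210,220,235),(305,220,350,255)),('side0',(240,155,265,195),(238,250,278,300))]:
    im,d,i=load(n); P,C,U=cloud(im,d,i); C=C.astype(int)
    def inb(b): return (U[:,0]>=b[0])&(U[:,0]<=b[2])&(U[:,1]>=b[1])&(U[:,1]<=b[3])
    m=inb(box)&(C[:,0]-C[:,2]>40)
    h=P[m]; print(n,'handle',m.sum(),h.min(0),h.max(0),np.median(h,0))
    t=h[h[:,2]>np.percentile(h[:,2],95)-6]; print(' top',len(t),t.mean(0),t.min(0),t.max(0))
    # runner
    m=(P[:,2]>8)&(P[:,2]<16)&(P[:,0]>500)&(P[:,0]<760)&(P[:,1]>-40)&(P[:,1]<330)&(C.min(1)>110)
    q=P[m]; print(' runner',len(q))
    if len(q)>50: print(cv2.minAreaRect(q[:,:2].astype(np.float32)),q[:,2].mean(), cv2.fitLine(q[:,:2].astype(np.float32),cv2.DIST_HUBER,0,.01,.01).ravel())
    m=inb(boxc)&(P[:,2]>6); c=P[m]; print(' clip',len(c),c.min(0),c.max(0)); 
    t=c[c[:,2]>55]; print(' cliptop',len(t),t.mean(0),cv2.minAreaRect(t[:,:2].astype(np.float32)))
    m=(P[:,2]>135)&(P[:,2]<160)&(P[:,0]>400)&(P[:,1]>100)
    q=P[m]; print(' shelf',len(q),cv2.boxPoints(cv2.minAreaRect(q[:,:2].astype(np.float32))),q[:,2].mean())
    m=(abs(P[:,2])<30)&(P[:,0]>350)&(P[:,0]<600)&(P[:,1]<-100)&(P[:,1]>-200); print(' desk',np.median(P[m,2]))
a=cv2.imread('pics/top0.png')[195:265,290:360]; b=cv2.imread('pics/side0.png')[245:305,228:298]
a=cv2.resize(a,(400,400),interpolation=2); b=cv2.resize(b,(400,400),interpolation=2)
cv2.imwrite('pics/crop1.png',np.hstack([a,b]))
E
```

```text
top0 handle 55 [545.18612037 170.63038237  -1.80468569] [585.64026224 203.07893442  88.45133024] [555.08942693 181.68955877  84.70095759]
 top 47 [554.6114853  180.90371972  84.62924089] [545.18612037 170.63038237  81.41053321] [563.63167541 193.35704147  88.45133024]
 runner 598
((657.6410522460938, 102.5722427368164), (223.25271606445312, 227.2871856689453), 9.661409378051758) 11.944811215591942 [9.0096170e-01 4.3389866e-01 6.7350128e+02 1.0680785e+02]
 clip 268 [ 473.59131215 -173.09551512   16.18318323] [ 532.91456007 -114.13793628   73.35293084]
 cliptop 116 [ 505.07713599 -144.50266341   66.1686395 ] ((503.0369567871094, -143.20191955566406), (43.646183013916016, 47.3532600402832), 55.4532585144043)
 shelf 4420 [[355.19162 528.2051 ]
 [401.6378  249.42148]
 [897.00354 331.95087]
 [850.5574  610.7345 ]] 157.85818499684433
 desk -1.3333663778660139
side0 handle 102 [547.81123854 163.96440085  -4.00323353] [583.11803278 296.22618116  88.09663344] [557.04024047 170.5118666   76.1306025 ]
 top 43 [557.08435021 177.45725397  84.82785447] [547.90104944 163.96440085  81.58212671] [566.72232685 194.69104199  88.09663344]
 runner 641
((628.22216796875, 127.80864715576172), (278.8816223144531, 233.00758361816406), 35.8116340637207) 12.211737583978792 [ 8.039855e-02 -9.967628e-01  5.864496e+02  9.473223e+01]
 clip 460 [ 476.53147345 -179.03656098    6.10927949] [ 538.360462   -115.22104557   72.97956735]
 cliptop 167 [ 504.22147033 -145.16626742   66.69863607] ((507.0590515136719, -145.67469787597656), (45.7722053527832, 48.494564056396484), 55.60688018798828)
 shelf 2062 [[ 397.93008  106.5661 ]
 [1374.5509   100.08734]
 [1381.2611  1111.5808 ]
 [ 404.64026 1118.0596 ]] 151.34407812494024
 desk 1.2416045216809835
```

View pics/crop1.png

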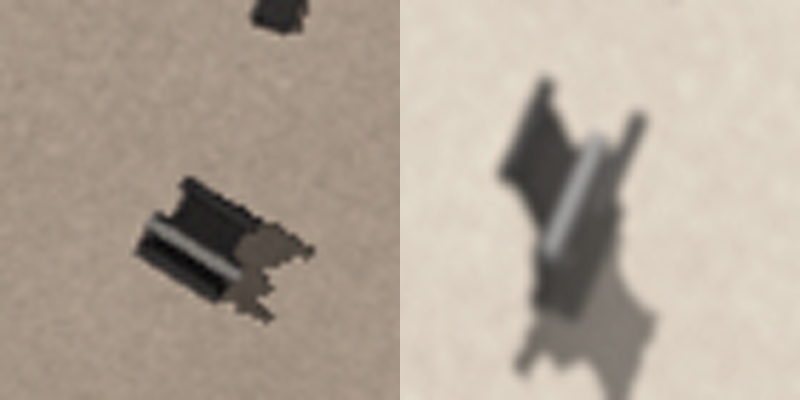

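The crops show the clip's bright pin running from about (316,233) to (332,243) in the top picture, with a handle on either side. In the side view the pin runs from about (262,269) to (252,288).

```bash
python3 - <<'E'
from h import *
T=load('top0');S=load('side0')
for im,d,i in (T,S):
    P,C,U=cloud(im,d,i); C=C.astype(int)
    m=(P[:,2]>7)&(P[:,2]<17)&(P[:,0]>530)&(P[:,0]<630)&(P[:,1]>-60)&(P[:,1]<155)&(C.min(1)>90)
    # bright aluminium
    q=P[m]; r=cv2.minAreaRect(q[:,:2].astype(np.float32)); print('runner',len(q),r,cv2.fitLine(q[:,:2].astype(np.float32),cv2.DIST_HUBER,0,.01,.01).ravel())
# clip: pin bright pixels, and handle bar tops
for n,(im,d,i),b in (('t',T,(305,220,350,255)),('s',S,(238,250,278,300))):
    P,C,U=cloud(im,d,i); 
    m=(U[:,0]>=b[0])&(U[:,0]<=b[2])&(U[:,1]>=b[1])&(U[:,1]<=b[3])&(P[:,2]>6)
    p=P[m];c=C[m].astype(int)
    e=np.array([np.cos(np.radians(58)),np.sin(np.radians(58))])
    br=(c.min(1)>95)&(p[:,2]>30)&(p[:,2]<50); q=p[br].astype(np.float32)
    print(n,'pin',br.sum(),q.mean(0),cv2.minAreaRect(q[:,:2]),cv2.fitLine(q[:,:2].copy(),cv2.DIST_HUBER,0,.01,.01).ravel())
    h=p[p[:,2]>58]; nrm=np.array([-e[1],e[0]]); s=(h[:,:2]-p[:,:2].mean(0))@nrm
    for k in (s>0,s<=0): g=h[k].astype(np.float32); print('  bar',len(g),g.mean(0),cv2.fitLine(g[:,:2].copy(),cv2.DIST_HUBER,0,.01,.01).ravel()[:2],cv2.minAreaRect(g[:,:2]))
pt=[(316.2,233.5),(332,243.1)]; print(plane(T[2],pt,42)); ps=[(228+595/5.714,245+140/6.667),(228+550/5.714,245+245/6.667)]
ps=[(228+(595-400)/5.714,245+140/6.667),(228+(550-400)/5.714,245+245/6.667)]
print([tri([(T[2],a),(S[2],b)]) for a,b in ((pt[0],ps[0]),(pt[1],ps[1]))])
E
```

```text
runner 418 ((574.756103515625, 66.30764770507812), (47.72106170654297, 183.78712463378906), 9.576998710632324) [ 1.03991464e-01 -9.94578183e-01  5.79200256e+02  5.34782944e+01]
runner 566 ((578.0629272460938, 64.35780334472656), (50.092350006103516, 189.96017456054688), 9.294926643371582) [ 1.6155742e-01 -9.8686332e-01  5.8004407e+02  4.9632381e+01]Traceback (most recent call last):
  File "<stdin>", line 15, in <module>
cv2.error: OpenCV(4.12.0) /io/opencv/modules/imgproc/src/convhull.cpp:143: error: (-215:Assertion failed) total >= 0 && (depth == CV_32F || depth == CV_32S) in function 'convexHull'
```

```bash
cat >> h.py <<'E'
def go(x,y,z,yaw):
    "shift in tool axes and turn about tool z to reach pose"
    s=state(); M=R.from_euler('xyz',s['tcp_rot']).as_matrix()
    d=M.T@(np.array([x,y,z])-s['eef_pos']); t=-(yaw-s['tcp_rot'][2]); t=(t+np.pi)%(2*np.pi)-np.pi
    print('rows shift',d.round(1),'turn',round(t,3),'| now',s['eef_pos'].round(1),s['tcp_rot'].round(3),'t',round(s['t'],2),'F',s['ft_force'].round(1),'open',round(s['opening'],3),'grip',round(s['grip_force'],1))
E
python3 - <<'E'
from h import *
T=load('top0');S=load('side0')
for n,(im,d,i),b in (('t',T,(305,220,350,255)),('s',S,(238,250,278,300))):
    P,C,U=cloud(im,d,i); 
    m=(U[:,0]>=b[0])&(U[:,0]<=b[2])&(U[:,1]>=b[1])&(U[:,1]<=b[3])&(P[:,2]>6)
    p=P[m];c=C[m].astype(int)
    h=p[p[:,2]>58].astype(np.float32); print(n,len(h),h.mean(0),cv2.minAreaRect(h[:,:2].copy()))
pt=[(316.2,233.5),(332,243.1)]; print(plane(T[2],pt,42))
ps=[(228+(595-400)/5.714,245+140/6.667),(228+(550-400)/5.714,245+245/6.667)]
print([tri([(T[2],a),(S[2],b)]) for a,b in ((pt[0],ps[0]),(pt[1],ps[1]))])
go(557,179,330,1.736)
E
```

```text
t 106 [ 504.93436 -144.56354   67.08632] ((503.0369567871094, -143.20191955566406), (43.646183013916016, 47.3532600402832), 55.4532585144043)
s 151 [ 505.07166 -145.707     67.78143] ((507.0590515136719, -145.67469787597656), (45.7722053527832, 48.494564056396484), 55.60688018798828)
[[ 516.81305718 -123.59939111   42.        ]
 [ 488.06835513 -167.23317157   42.        ]]
[array([ 518.92436697, -123.82520642,   38.84223836]), array([ 490.87611437, -166.85615316,   43.43692103])]
rows shift [-499.5 -320.3 -135.9] turn 1.169 | now [146.5 607.4 193.9] [-3.141 -0.     2.905] t 0.15 F [-0.   0.4 -0.7] open 0.998 grip 0.0
```

```bash
python3 -m handwheel '[[0,0,-40,0,1],[0,0,-80,0,1],[0,0,-120,0,1],[-30,-20,-136,0.1,1],[-64,-41,-136,0.2,1]]'
python3 -m handwheel '[[-34,-22,0,0.12,1],[-68,-44,0,0.24,1],[-102,-66,0,0.36,1],[-136,-88,0,0.48,1],[-170,-109,0,0.6,1]]'
python3 -c "
from h import *
go(557,179,330,1.736)"
```

```text
t: 0.57
eef_pos: [198.9, 553.7, 334.3]
tcp_rot: [3.135, -0.0, 2.704]
ft_force: [1.9, 1.1, -0.2]
opening: 0.999
grip_force: 0.0
t: 0.98
eef_pos: [307.5, 380.1, 330.3]
tcp_rot: [3.142, 0.0, 2.099]
ft_force: [1.5, -0.7, -0.3]
opening: 1.001
grip_force: 0.0
rows shift [-299.5  114.     0.3] turn 0.363 | now [307.5 380.1 330.3] [3.142 0.    2.099] t 0.98 F [ 1.5 -0.7 -0.3] open 1.001 grip 0.0
```

```bash
python3 -m handwheel '[[-35,13,0,0.1,1],[-70,27,0,0.2,1],[-105,40,0,0.3,1],[-140,53,0,0.363,1],[-175,67,0,0.363,1]]'
python3 -m handwheel '[[-35,-1,0,0,1],[-70,-2,0,0,1],[-100,-3,0,0,1],[-129,-4,0,0,1],[-129,-4,0,0,1]]'
python3 -c "
from h import *
go(557,179,330,1.736)
shot('wrist','w1')"
```

```text
t: 1.4
eef_pos: [454.9, 263.9, 330.4]
tcp_rot: [3.142, -0.0, 1.737]
ft_force: [0.9, 1.5, 0.3]
opening: 1.0
grip_force: 0.0
t: 1.82
eef_pos: [472.3, 134.0, 330.2]
tcp_rot: [-3.141, 0.001, 1.739]
ft_force: [0.0, -0.8, 0.8]
opening: 1.001
grip_force: 0.0
rows shift [30.2 91.   0.2] turn 0.003 | now [472.3 134.  330.2] [-3.141e+00  1.000e-03  1.739e+00] t 1.82 F [ 0.  -0.8  0.8] open 1.001 grip 0.0
```

View pics/w1.png

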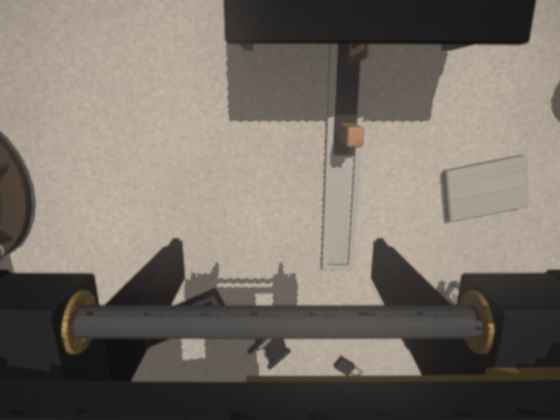

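The wrist view shows the post's top face at about (351,131), the runner from (340,150) to (337,268), and the shelf's front edge level at row 42, so the yaw matches.

```bash
python3 - <<'E'
from h import *
def wood(im,b):
    m=np.zeros(im.shape[:2],np.uint8); I=im.astype(int); m[b[1]:b[3],b[0]:b[2]]=((I[:,:,0]-I[:,:,2]>40)*255)[b[1]:b[3],b[0]:b[2]]; return m
W=load('w1')
P,C,U=cloud(*W); C=C.astype(int)
m=(U[:,0]>335)&(U[:,0]<370)&(U[:,1]>115)&(U[:,1]<155)&(C[:,0]-C[:,2]>35)
t=P[m&(P[:,2]>78)]; print(len(t),t.mean(0),cv2.minAreaRect(t[:,:2].astype(np.float32)))
c=U[m&(P[:,2]>78)].mean(0); print('px',c)
for n,b in (('top0',(195,210,220,235)),('side0',(240,155,265,195))):
    A=load(n); P2,C2,U2=cloud(*A); C2=C2.astype(int)
    k=(U2[:,0]>b[0])&(U2[:,0]<b[2])&(U2[:,1]>b[1])&(U2[:,1]<b[3])&(C2[:,0]-C2[:,2]>40)&(P2[:,2]>80)
    print(n,tri([(W[2],c),(A[2],U2[k].mean(0))]))
m=(P[:,2]>6)&(P[:,2]<18)&(U[:,0]>310)&(U[:,0]<375)&(U[:,1]>45)&(U[:,1]<280)
r=cv2.minAreaRect(P[m][:,:2].astype(np.float32)); print('runner',r)
go(557,179,130,1.736)
E
```

```text
342 [554.03754285 182.17237757  84.4443381 ] ((554.6239624023438, 182.05247497558594), (19.336380004882812, 23.257850646972656), 11.568794250488281)
px [354.88304094 136.10526316]
top0 [555.45131667 181.8368791   79.54572359]
side0 [556.4208441  181.92391968  80.23371273]
runner ((563.3606567382812, 131.87083435058594), (48.78068923950195, 316.4573974609375), 9.738128662109375)
rows shift [ 28.4  90.9 200.3] turn 0.002 | now [472.1 135.8 330.3] [-3.141  0.     1.738] t 1.87 F [ 0.1 -0.2  0.7] open 1.002 grip 0.0
```

```bash
python3 -m handwheel '[[15,35,0,0,1],[28,70,0,0,1],[31,89,30,0,1],[31,89,70,0,1],[31,89,110,0,1]]'
python3 -m handwheel '[[0,0,40,0,1],[0,0,80,0,1],[0,0,110,0,1],[0,0,110,0,1],[0,0,110,0,1]]'
python3 -c "
from h import *
go(555,181.5,54,1.738)"
```

```text
t: 2.28
eef_pos: [554.7, 185.0, 218.7]
tcp_rot: [3.141, -0.0, 1.743]
ft_force: [1.1, 0.3, -0.8]
opening: 1.001
grip_force: 0.0
t: 2.7
eef_pos: [553.8, 184.2, 109.8]
tcp_rot: [-3.139, -0.0, 1.743]
ft_force: [-0.4, -0.2, 0.9]
opening: 1.001
grip_force: 0.0
rows shift [-2.9  0.9 55.8] turn 0.005 | now [553.8 184.2 109.8] [-3.139 -0.     1.743] t 2.7 F [-0.4 -0.2  0.9] open 1.001 grip 0.0
```

```bash
python3 -m handwheel '[[-2,1,28,0.005,1],[-2,1,56,0.005,1],[-2,1,56,0.005,0.5],[-2,1,56,0.005,0.15],[-2,1,56,0.005,0.15]]'
python3 -m handwheel '[[0,0,0,0,0.1],[0,0,0,0,0.1],[0,0,0,0,0.1],[0,0,0,0,0.1],[0,0,0,0,0.1]]'
```

```text
t: 3.12
eef_pos: [556.9, 182.2, 56.9]
tcp_rot: [3.138, -0.0, 1.737]
ft_force: [0.7, -0.6, 0.7]
opening: 0.843
grip_force: 0.0
t: 3.53
eef_pos: [555.8, 181.6, 54.8]
tcp_rot: [3.141, -0.0, 1.737]
ft_force: [-0.4, -0.2, -0.7]
opening: 0.493
grip_force: 0.0
```

```bash
python3 -m handwheel '[[0,0,0,0,0.1],[0,0,0,0,0.1],[0,0,0,0,0.1],[0,0,0,0,0.1],[0,0,0,0,0.1]]'
```

```text
t: 3.95
eef_pos: [556.9, 181.8, 54.3]
tcp_rot: [3.139, -0.0, 1.737]
ft_force: [5.4, 1.4, -4.4]
opening: 0.204
grip_force: 30.0
```

```bash
python3 -m handwheel '[[0,0,0,0,0.1],[0,0,0,0,0.1],[-3,0,0,0,0.1],[-8,0,0,0,0.1],[-15,0,0,0,0.1]]'
```

```text
t: 4.37
eef_pos: [559.3, 167.5, 54.3]
tcp_rot: [3.139, -0.001, 1.737]
ft_force: [6.1, 5.2, -4.6]
opening: 0.209
grip_force: 30.0
```

```bash
python3 -m handwheel '[[-14,0,0,0,0.1],[-30,0,0,0,0.1],[-48,0,0,0,0.1],[-66,0,0,0,0.1],[-84,0,0,0,0.1]]'
python3 -m handwheel '[[-18,0,0,0,0.1],[-34,0,0,0,0.1],[-48,0,0,0,0.1],[-60,0,0,0,0.1],[-70,0,0,0,0.1]]'
python3 -m handwheel '[[-3,0,0,0,0.1],[-6,0,0,0,0.1],[-9,0,0,0,0.1],[-11,0,0,0,0.1],[-11,0,0,0,0.1]]'
```

```text
t: 4.78
eef_pos: [573.5, 83.7, 54.3]
tcp_rot: [3.138, -0.0, 1.737]
ft_force: [7.6, 4.8, -5.3]
opening: 0.207
grip_force: 30.0
t: 5.2
eef_pos: [585.0, 15.6, 54.3]
tcp_rot: [3.138, -0.002, 1.735]
ft_force: [9.0, 34.9, -0.4]
opening: 0.206
grip_force: 30.0
t: 5.62
eef_pos: [586.2, 8.6, 54.2]
tcp_rot: [3.139, -0.005, 1.736]
ft_force: [6.3, 34.5, -3.4]
opening: 0.205
grip_force: 30.0
```

```bash
python3 - <<'E'
from h import *
shot('wrist','w2');shot('top','t2');shot('side','s2')
a=cv2.imread('pics/t2.png')[150:300,40:300]; b=cv2.imread('pics/s2.png')[60:260,150:330]
cv2.imwrite('pics/v2.png',np.hstack([cv2.resize(a,(450,260)),cv2.resize(b,(340,378))[:260]]))
for n in ('w1','t2','s2','w2'):
    P,C,U=cloud(*load(n)); C=C.astype(int)
    e=np.array([-.166,.986]); o=np.array([555,181.5])
    l=(P[:,:2]-o)@e; w=(P[:,:2]-o)@np.array([-e[1],e[0]])
    s=(P[:,2]>125)&(P[:,2]<165)&(abs(w)<120)&(l>30)&(l<180); print(n,'shelf front l',np.percentile(l[s],[1,5]) if s.sum() else None)
    h=(C[:,0]-C[:,2]>40)&(P[:,2]>70)&(P[:,2]<90)&(abs(w)<20); print(' wood l',np.percentile(l[h],[2,50,98]) if h.sum()>5 else None)
    c=(P[:,2]>100)&(P[:,2]<122)&(abs(w)<12)&(l<60); print(' board l',c.sum(),np.percentile(l[c],[2,98]) if c.sum()>5 else None)
    g=(P[:,2]>6)&(P[:,2]<18)&(abs(w)<20)&(l<0); print(' runner tip',np.percentile(l[g],[.5,2]) if g.sum()>5 else None)
E
```

```text
w1 shelf front l [93.80295381 94.61794267]
 wood l [-9.77968712  1.098848   11.97442296]
 board l 0 None
 runner tip [-393.57316119 -386.53306367]
t2 shelf front l [92.92368677 94.53443308]
 wood l None
 board l 53 [-24.72300777  27.90733062]
 runner tip [-894.2788856  -893.08498913]
s2 shelf front l [90.28452106 91.98089435]
 wood l [-181.1244615  -176.04512824 -158.03712078]
 board l 32 [-189.35448868   23.99072539]
 runner tip [-699.28526124 -696.40015718]
w2 shelf front l None
 wood l [-176.11913295 -162.47692485 -154.05263265]
 board l 1173 [-179.05920452  -65.21088881]
 runner tip [-186.5711201  -181.10366781]
```

View pics/v2.png

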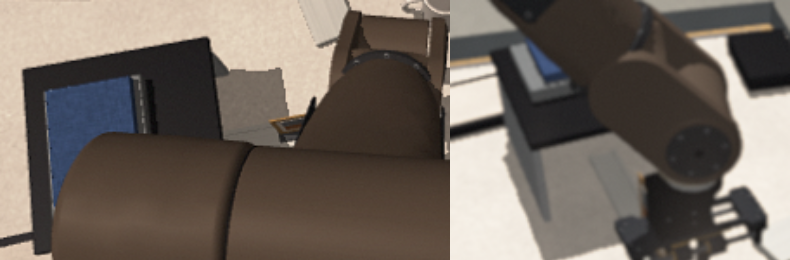

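The crops show the board out beyond the shelf's front edge, with the arm hiding the rest. The measurements put the post at the stop: about 179 mm out, since it started 14 mm out.

```bash
python3 -m handwheel '[[0,0,0,0,0.5],[0,0,0,0,0.8],[0,0,0,0,0.9],[0,0,0,0,0.9],[0,0,0,0,0.9]]'
python3 -m handwheel '[[0,0,-40,0,0.9],[0,0,-80,0,0.9],[0,0,-120,0,0.9],[0,0,-160,0,0.9],[0,0,-190,0,0.9]]'
python3 -c "
from h import *
go(504.5-60*np.cos(.98),-145-60*np.sin(.98),244,0.98)"
```

```text
t: 6.18
eef_pos: [585.3, 3.7, 54.3]
tcp_rot: [-3.141, -0.0, 1.736]
ft_force: [0.3, -0.2, -0.2]
opening: 0.5
grip_force: 0.0
t: 6.6
eef_pos: [585.6, 3.7, 247.9]
tcp_rot: [3.139, 0.001, 1.736]
ft_force: [0.2, -0.7, -0.1]
opening: 0.853
grip_force: 0.0
rows shift [-177.  -145.6    3.6] turn 0.756 | now [585.6   3.7 247.9] [3.139e+00 1.000e-03 1.736e+00] t 6.6 F [ 0.2 -0.7 -0.1] open 0.853 grip 0.0
```

```bash
python3 -m handwheel '[[-30,-25,0,0.12,0.9],[-60,-50,0,0.24,0.9],[-90,-75,0,0.36,0.9],[-120,-100,0,0.48,0.9],[-150,-124,0,0.6,0.9]]'
python3 -m handwheel '[[0,0,0,0.12,0.9],[0,0,0,0.156,0.9],[0,0,0,0.156,0.9]]'
python3 -c "
from h import *
go(504.5,-145,150,0.98)
shot('wrist','w3');shot('top','t3');shot('side','s3')"
```

```text
t: 7.02
eef_pos: [486.4, -165.8, 244.5]
tcp_rot: [3.141, 0.0, 1.131]
ft_force: [1.1, -0.4, 0.5]
opening: 0.901
grip_force: 0.0
t: 7.27
eef_pos: [487.4, -165.3, 244.4]
tcp_rot: [3.141, -0.0, 0.977]
ft_force: [-0.8, 0.3, 0.7]
opening: 0.899
grip_force: 0.0
rows shift [26.4  2.8 94.4] turn -0.003 | now [ 487.4 -165.3  244.4] [ 3.141 -0.     0.977] t 7.27 F [-0.8  0.3  0.7] open 0.899 grip 0.0
```

View pics/w3.png

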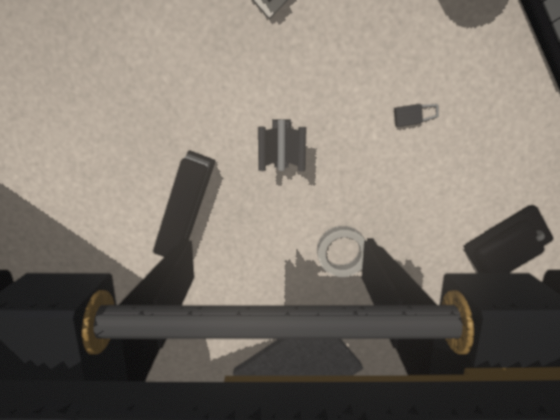

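View pics/t3.png

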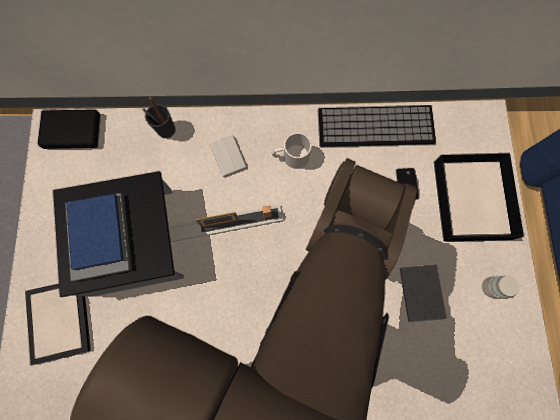

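The wrist view shows the clip at about (282,147) with its pin upright in the picture, so the yaw is right. The top view shows the board fully out at (200–250, 217), with the post at (268,211).

```bash
python3 - <<'E'
from h import *
W=load('w3'); P,C,U=cloud(*W); C=C.astype(int)
m=(U[:,0]>250)&(U[:,0]<315)&(U[:,1]>110)&(U[:,1]<185)&(P[:,2]>8)
b=P[m&(P[:,2]>60)].astype(np.float32); print('bars',len(b),b.mean(0),cv2.minAreaRect(b[:,:2].copy()))
q=m&(C.min(1)>75)&(P[:,2]>33)&(P[:,2]<50); p=P[q].astype(np.float32); print('pin',len(p),p.mean(0),p[:,2].max(),cv2.minAreaRect(p[:,:2].copy()))
u=cv2.minAreaRect(U[q].astype(np.float32)); print(u)
T=load('t0') if 0 else load('top0'); print('pin tri top', tri([(W[2],u[0]),(T[2],(324.1,238.3))]), 'side',tri([(W[2],u[0]),(load('side0')[2],(258.2,277.4))]))
e=np.array([-.166,.986]); n=np.array([-e[1],e[0]]); o=np.array([555,181.5])
Bs={}
for k in ('t3','s3','w2'):
    P,C,U=cloud(*load(k)); l=(P[:,:2]-o)@e; w=(P[:,:2]-o)@n
    s=(P[:,2]>104)&(P[:,2]<122)&(abs(w)<15)&(l<55)&(l>-110); a=P[s]
    print(k,s.sum(),'l',np.percentile(l[s],[2,98]),'w med',np.median(w[s]),np.percentile(w[s],[5,95]),'z',np.percentile(P[s,2],[50,98]), cv2.minAreaRect(a[:,:2].astype(np.float32)),cv2.minAreaRect(U[s].astype(np.float32)))
E
```

```text
bars 805 [ 504.0694  -143.76001   68.80518] ((503.8703918457031, -144.05711364746094), (43.405303955078125, 47.7706184387207), 55.93350601196289)
pin 501 [ 503.71323  -143.25304    39.958023] 49.369606 ((503.1842956542969, -143.61053466796875), (53.851531982421875, 25.509634017944336), 46.870582580566406)
((280.74163818359375, 144.63088989257812), (24.61958885192871, 50.919097900390625), 10.007980346679688)
pin tri top [ 503.32030616 -144.91485566   36.38988025] side [ 504.628851   -145.08473053   27.5166881 ]
t3 88 l [-79.10355733  26.44443322] w med 0.9683307233896278 [-1.24320722  2.5382917 ] z [112.10920413 116.88515528] ((558.7348022460938, 155.74969482421875), (5.674800395965576, 109.89983367919922), 8.787832260131836) ((215.0729522705078, 216.39390563964844), (2.330742359161377, 40.787994384765625), 79.50852966308594)
s3 6 l [-82.94945639 -71.51237186] w med -2.4237291758514883 [-2.99689685 -1.58868217] z [106.50132454 111.88667226] ((570.0962524414062, 105.98453521728516), (0.8065859079360962, 11.99205493927002), 14.74140739440918) ((263.4615173339844, 177.19229125976562), (3.605551242828369, 1.1094005107879639), 56.3099365234375)
w2 605 l [-81.13365746 -64.48341185] w med 0.14714754417837564 [-1.85348387  1.87347357] z [114.88532267 116.36896885] ((566.9058227539062, 110.06475067138672), (4.183239936828613, 17.811979293823242), 9.813956260681152) ((277.0, 27.5), (55.0, 12.0), 90.0)
```

```bash
python3 -c "
from h import *
go(504,-144,47,0.976)"
python3 -m handwheel '[[26,2,20,0,0.75],[26,2,50,0,0.75],[26,2,80,0,0.75],[26,2,100,0,0.75],[26,2,100,0,0.75]]'
python3 -c "
from h import *
go(504,-144,47,0.976)"
```

```text
rows shift [ 25.8   2.2 197.3] turn 0.007 | now [ 487.9 -164.3  244.3] [-3.141 -0.     0.983] t 7.42 F [-0.  -0.5 -0.1] open 0.897 grip 0.0
t: 7.83
eef_pos: [502.5, -142.6, 140.8]
tcp_rot: [-3.135, 0.001, 0.983]
ft_force: [-0.1, -0.5, -0.4]
opening: 0.754
grip_force: 0.0
rows shift [-0.2  2.6 93.8] turn 0.007 | now [ 502.5 -142.6  140.8] [-3.135e+00  1.000e-03  9.830e-01] t 7.83 F [-0.1 -0.5 -0.4] open 0.754 grip 0.0
```

```bash
python3 -m handwheel '[[0,1,30,0.006,0.75],[0,1,60,0.006,0.75],[0,1,60,0.006,0.75],[0,1,60,0.006,0.75]]'
python3 -c "
from h import *
go(504,-144,47,0.976)"
```

```text
t: 8.17
eef_pos: [504.9, -144.3, 84.8]
tcp_rot: [-3.14, 0.0, 0.976]
ft_force: [-0.6, -0.2, 0.3]
opening: 0.75
grip_force: 0.0
rows shift [-0.3 -0.8 37.8] turn -0.0 | now [ 504.9 -144.3   84.8] [-3.14   0.     0.976] t 8.17 F [-0.6 -0.2  0.3] open 0.75 grip 0.0
```

```bash
python3 -m handwheel '[[0,0,20,0,0.75],[0,0,37,0,0.75],[0,0,37,0,0.6],[0,0,37,0,0.53],[0,0,37,0,0.47]]'
python3 -m handwheel '[[0,0,0,0,0.47],[0,0,0,0,0.46],[0,0,0,0,0.46],[0,0,0,0,0.46],[0,0,0,0,0.46]]'
python3 -c "
from h import *
go(504,-144,47,0.976)"
```

```text
t: 8.58
eef_pos: [505.8, -144.8, 49.3]
tcp_rot: [3.139, -0.001, 0.975]
ft_force: [0.4, -0.6, -0.8]
opening: 0.595
grip_force: 0.0
t: 9.0
eef_pos: [506.2, -145.1, 48.8]
tcp_rot: [3.138, -0.001, 0.975]
ft_force: [1.1, -0.6, 10.0]
opening: 0.462
grip_force: 14.2
rows shift [-0.3 -2.4  1.8] turn -0.001 | now [ 506.2 -145.1   48.8] [ 3.138e+00 -1.000e-03  9.750e-01] t 9.0 F [ 1.1 -0.6 10. ] open 0.462 grip 14.2
```

```bash
python3 -m handwheel '[[0,0,-8,0,0.46],[0,0,-25,0,0.46],[0,0,-50,0,0.46],[0,0,-75,0,0.46],[0,0,-90,0,0.46]]'
python3 -m handwheel '[[0,0,-30,0,0.42],[0,0,-60,0,0.37],[0,0,-80,0,0.32],[0,0,-100,0,0.285],[0,0,-120,0,0.275]]'
python3 -m handwheel '[[0,0,0,0,0.275],[0,0,0,0,0.275],[0,0,0,0,0.275]]'
python3 -c "
from h import *
go(559,155.8,250,1.738)
shot('wrist','w4')
for n in ('top','side'): shot(n,n+'4')
a=cv2.imread('pics/side4.png')[130:330,170:350]; b=cv2.imread('pics/top4.png')[150:300,270:405]
cv2.imwrite('pics/v4.png',np.hstack([cv2.resize(a,(400,444)),cv2.resize(b,(400,444))]))"
```

```text
t: 9.42
eef_pos: [505.1, -144.5, 140.2]
tcp_rot: [3.14, -0.001, 0.975]
ft_force: [-0.0, -1.1, 0.4]
opening: 0.459
grip_force: 0.0
t: 9.83
eef_pos: [504.3, -144.2, 259.3]
tcp_rot: [3.141, -0.0, 0.975]
ft_force: [-0.8, -0.1, -0.4]
opening: 0.285
grip_force: 0.0
t: 10.08
eef_pos: [504.3, -144.2, 256.9]
tcp_rot: [-3.141, 0.0, 0.975]
ft_force: [0.5, -0.2, -0.8]
opening: 0.275
grip_force: 0.0
rows shift [ 279.  -123.1    7. ] turn -0.763 | now [ 504.3 -144.2  256.9] [-3.141  0.     0.975] t 10.08 F [ 0.5 -0.2 -0.8] open 0.275 grip 0.0
```

View pics/v4.png

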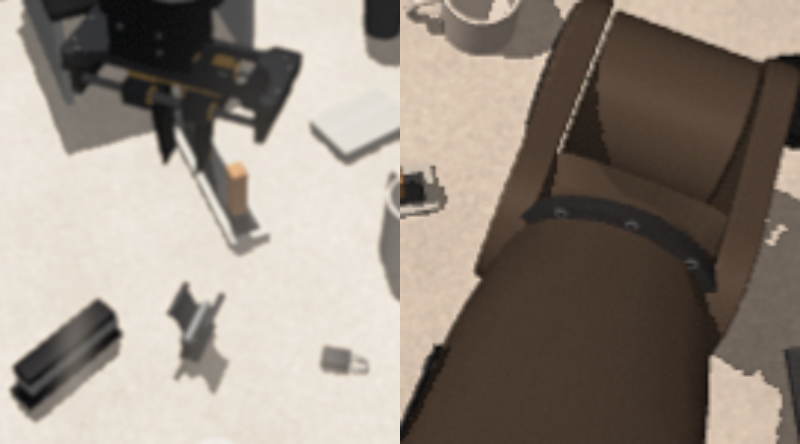

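View pics/w4.png

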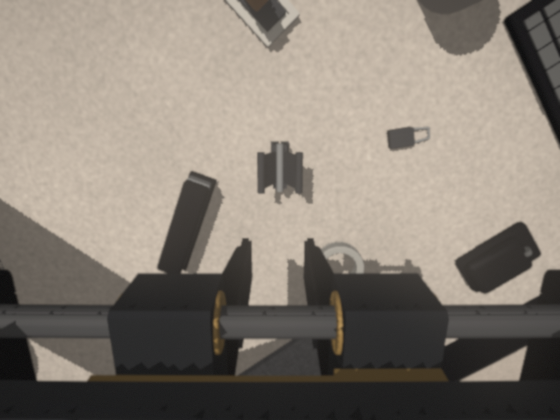

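The pictures show an empty grip. The clip slid out of it and still stands on the desk, at wrist pixel (280,170). I'll re-measure it and try again.

```bash
cat > clipm.py <<'E'
from h import *
import sys
W=load(sys.argv[1]); x0,y0,x1,y1=map(int,sys.argv[2:6]); P,C,U=cloud(*W); C=C.astype(int)
m=(U[:,0]>x0)&(U[:,0]<x1)&(U[:,1]>y0)&(U[:,1]<y1)&(P[:,2]>8)
b=P[m&(P[:,2]>60)].astype(np.float32); r=cv2.minAreaRect(b[:,:2].copy()); print('bars',len(b),b.mean(0),np.percentile(b[:,2],[50,98]),r)
s=(b[:,:2]-np.array(r[0],np.float32))@np.array([-np.sin(.976),np.cos(.976)],np.float32)
for k in (s>0,s<0): print('  z',b[k][:,2].mean(),s[k].min(),s[k].max(),k.sum())
go(504,-144,110,0.976)
E
python3 clipm.py w4 250 135 315 210; python3 clipm.py w3 250 110 315 185
```

```text
bars 730 [ 504.4915  -143.66702   68.93987] [69.80400085 72.03070511] ((504.0640563964844, -143.9085693359375), (43.96455764770508, 47.959571838378906), 56.225364685058594)
  z 68.984634 14.42498 23.918392 361
  z 68.89615 -24.088366 -14.326542 369
rows shift [ -0.   -0.3 146.4] turn -0.001 | now [ 504.4 -144.3  256.4] [-3.14   0.     0.975] t 10.23 F [ 0.2 -0.7 -1.1] open 0.273 grip 0.0
bars 805 [ 504.0694  -143.76001   68.80518] [69.80433655 71.78059235] ((503.8703918457031, -144.05711364746094), (43.405303955078125, 47.7706184387207), 55.93350601196289)
  z 68.894104 14.7274685 23.88049 399
  z 68.717865 -23.889448 -14.393135 406
rows shift [ -0.   -0.3 146.4] turn -0.001 | now [ 504.4 -144.3  256.4] [-3.14   0.     0.975] t 10.23 F [ 0.2 -0.7 -1.1] open 0.273 grip 0.0
```

```bash
python3 -m handwheel '[[0,0,0,0,0.5],[0,0,30,0,0.7],[0,0,60,0,0.75],[0,0,90,0,0.75],[0,0,90,0,0.75]]'
python3 -m handwheel '[[0,0,30,0,0.75],[0,0,60,0,0.75],[0,0,80,0,0.75],[0,0,80,0,0.75],[0,0,80,0,0.75]]'
python3 clipm.py w4 250 135 315 210 | tail -1
```

```text
t: 10.65
eef_pos: [502.5, -143.5, 162.5]
tcp_rot: [-3.133, 0.002, 0.975]
ft_force: [-0.6, -0.2, 0.2]
opening: 0.57
grip_force: 0.0
t: 11.07
eef_pos: [505.1, -144.5, 87.9]
tcp_rot: [-3.141, 0.0, 0.975]
ft_force: [0.8, 0.0, 0.5]
opening: 0.75
grip_force: 0.0
rows shift [ -0.2  -1.2 -22.1] turn -0.001 | now [ 505.1 -144.5   87.9] [-3.141  0.     0.975] t 11.07 F [0.8 0.  0.5] open 0.75 grip 0.0
```

```bash
python3 -m handwheel '[[0,-1,20,0,0.75],[0,-1,35,0,0.75],[0,-1,43,0,0.7],[0,-1,43,0,0.62],[0,-1,43,0,0.55]]'
python3 -m handwheel '[[0,0,0,0,0.53],[0,0,0,0,0.5],[0,0,0,0,0.48],[0,0,0,0,0.46],[0,0,0,0,0.44]]'
python3 -m handwheel '[[0,0,0,0,0.43],[0,0,0,0,0.43]]'
python3 -m handwheel '[[0,0,-0.5,0,0.43],[0,0,-1.2,0,0.43],[0,0,-2,0,0.43],[0,0,-3,0,0.43],[0,0,-4,0,0.43]]'
```

```text
t: 11.48
eef_pos: [504.6, -144.1, 45.5]
tcp_rot: [3.14, -0.0, 0.975]
ft_force: [0.8, -0.3, -0.4]
opening: 0.617
grip_force: 0.0
t: 11.9
eef_pos: [506.3, -145.1, 46.3]
tcp_rot: [3.135, -0.001, 0.975]
ft_force: [2.4, -3.5, 16.1]
opening: 0.454
grip_force: 15.1
t: 12.07
eef_pos: [506.9, -145.4, 46.8]
tcp_rot: [3.133, -0.001, 0.975]
ft_force: [2.3, -3.8, 19.2]
opening: 0.435
grip_force: 15.6
t: 12.48
eef_pos: [503.5, -143.6, 48.2]
tcp_rot: [-3.14, 0.0, 0.975]
ft_force: [-0.2, -0.7, -0.8]
opening: 0.431
grip_force: 7.9
```

```bash
python3 -m handwheel '[[0,0,-1,0,0.43],[0,0,-3,0,0.43],[0,0,-5,0,0.42],[0,0,-8,0,0.41],[0,0,-11,0,0.4]]'
python3 -m handwheel '[[0,0,-3,0,0.39],[0,0,-6,0,0.38],[0,0,-9,0,0.37],[0,0,-12,0,0.36],[0,0,-15,0,0.35]]'
python3 -m handwheel '[[0,0,-4,0,0.34],[0,0,-8,0,0.33],[0,0,-12,0,0.32],[0,0,-16,0,0.31],[0,0,-20,0,0.3]]'
python3 -c "
from h import *
shot('side','s5');shot('top','t5');shot('wrist','w5')
a=cv2.imread('pics/s5.png')[190:310,200:330]
cv2.imwrite('pics/v5.png',cv2.resize(a,(650,600),interpolation=2))"
```

```text
t: 12.9
eef_pos: [503.9, -143.8, 59.5]
tcp_rot: [-3.141, -0.0, 0.975]
ft_force: [0.7, 0.5, -0.6]
opening: 0.405
grip_force: 8.3
t: 13.32
eef_pos: [504.0, -143.9, 74.7]
tcp_rot: [3.142, -0.0, 0.975]
ft_force: [-0.1, -0.0, -1.1]
opening: 0.356
grip_force: 9.1
t: 13.73
eef_pos: [504.0, -143.9, 94.8]
tcp_rot: [3.141, -0.0, 0.975]
ft_force: [-0.2, 1.1, -0.2]
opening: 0.307
grip_force: 9.8
```

View pics/v5.png

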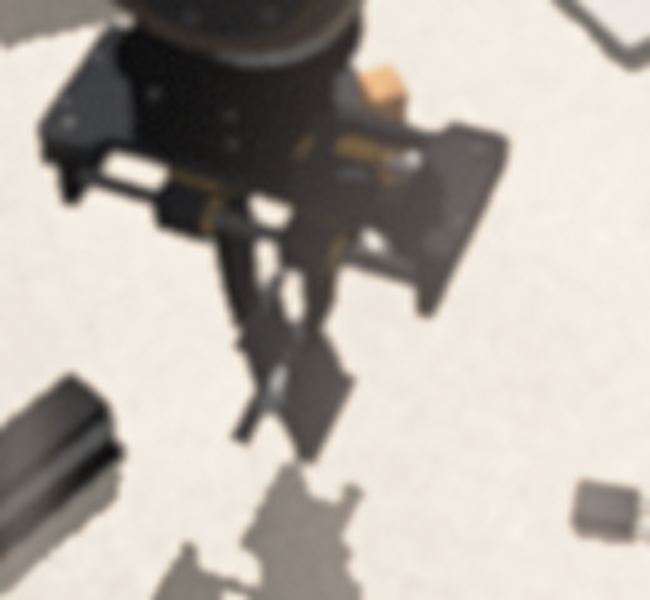

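The clip is held straight off the desk, with its jaws gaping. I'll squeeze a bit more, raise it and carry it over.

```bash
python3 -m handwheel '[[0,0,-5,0,0.295],[0,0,-12,0,0.285],[0,0,-22,0,0.275],[0,0,-35,0,0.265],[0,0,-50,0,0.265]]'
python3 -m handwheel '[[0,0,-18,0,0.265],[0,0,-36,0,0.265],[0,0,-54,0,0.265],[0,0,-68,0,0.265],[0,0,-75,0,0.265]]'
python3 -c "
from h import *
go(559,155.8,220,1.738)"
```

```text
t: 14.3
eef_pos: [503.8, -143.8, 145.3]
tcp_rot: [-3.141, 0.0, 0.975]
ft_force: [0.2, -0.6, -0.8]
opening: 0.266
grip_force: 10.3
t: 14.72
eef_pos: [504.4, -144.0, 221.9]
tcp_rot: [3.139, -0.001, 0.975]
ft_force: [-0.0, 0.4, -1.1]
opening: 0.268
grip_force: 10.2
rows shift [ 278.8 -123.2    1.7] turn -0.763 | now [ 504.4 -144.   221.9] [ 3.139e+00 -1.000e-03  9.750e-01] t 14.72 F [-0.   0.4 -1.1] open 0.268 grip 10.2
```

```bash
python3 -m handwheel '[[8,-4,0,-0.03,0.265],[22,-10,0,-0.08,0.265],[42,-19,0,-0.14,0.265],[64,-28,0,-0.2,0.265],[86,-38,0,-0.26,0.265]]'
python3 -c "
from h import *
go(559,155.8,220,1.738)"
```

```text
t: 15.13
eef_pos: [520.5, -49.9, 218.6]
tcp_rot: [-3.14, -0.0, 1.239]
ft_force: [-0.5, 0.7, -0.8]
opening: 0.266
grip_force: 10.2
rows shift [207.  -30.7  -1.4] turn -0.499 | now [520.5 -49.9 218.6] [-3.14  -0.     1.239] t 15.13 F [-0.5  0.7 -0.8] open 0.266 grip 10.2
```

```bash
python3 -m handwheel '[[22,-3,0,-0.06,0.265],[44,-6,0,-0.12,0.265],[66,-9,0,-0.18,0.265],[88,-12,0,-0.25,0.265],[110,-16,0,-0.32,0.265]]'
python3 -c "
from h import *
go(559,155.8,220,1.738)"
```

```text
t: 15.55
eef_pos: [541.6, 59.5, 218.5]
tcp_rot: [-3.14, -0.0, 1.56]
ft_force: [1.3, -0.3, -0.1]
opening: 0.269
grip_force: 10.2
rows shift [96.5 16.3 -1.5] turn -0.178 | now [541.6  59.5 218.5] [-3.14 -0.    1.56] t 15.55 F [ 1.3 -0.3 -0.1] open 0.269 grip 10.2
```

```bash
python3 -m handwheel '[[22,4,0,-0.05,0.265],[44,8,0,-0.1,0.265],[64,11,0,-0.15,0.265],[82,14,0,-0.178,0.265],[92,16,0,-0.178,0.265]]'
python3 -m handwheel '[[5,0,0,0,0.265],[5,0,0,0,0.265],[5,0,0,0,0.265]]'
python3 - <<'E'
from h import *
go(559,155.8,220,1.738)
for n in ('side','top','wrist'): shot(n,n+'6')
a=cv2.imread('pics/side6.png')[80:220,190:320]
cv2.imwrite('pics/v6.png',np.hstack([cv2.resize(a,(390,420),interpolation=2),cv2.resize(cv2.imread('pics/wrist6.png'),(400,420))]))
s=state(); p0=s['eef_pos']; M=R.from_euler('xyz',s['tcp_rot']).as_matrix()
for k in ('side6','top6','wrist6'):
    P,C,U=cloud(*load(k)); l=(P-p0)@M
    # board top, in tool axes
    for nm,z0,z1 in (('board',98,112),('jaws',20,52),):
        q=(abs(l[:,0])<75)&(abs(l[:,1])<28)&(l[:,2]>z0)&(l[:,2]<z1); a=l[q]
        if q.sum()>8: print(k,nm,q.sum(),'x',np.percentile(a[:,0],[2,50,98]).round(1),'y',np.percentile(a[:,1],[2,50,98]).round(1),'z',np.percentile(a[:,2],[2,50,98]).round(1))
E
```

```text
t: 15.97
eef_pos: [558.9, 151.7, 218.4]
tcp_rot: [-3.14, -0.0, 1.737]
ft_force: [0.3, 0.4, -0.8]
opening: 0.266
grip_force: 10.2
t: 16.22
eef_pos: [558.3, 154.1, 219.1]
tcp_rot: [-3.141, 0.0, 1.733]
ft_force: [0.4, -0.4, -0.6]
opening: 0.268
grip_force: 10.2
rows shift [ 1.5  1.  -0.9] turn -0.005 | now [558.3 154.1 219.1] [-3.141  0.     1.733] t 16.22 F [ 0.4 -0.4 -0.6] open 0.268 grip 10.2
side6 board 62 x [-54.   -5.8  49.8] y [1.8 3.  5.8] z [101.7 105.3 111.6]
side6 jaws 160 x [-26.5  -9.5  23.9] y [-18.8 -10.3  24.5] z [20.5 36.5 45.6]
top6 board 19 x [-52.9 -36.9 -22.5] y [-0.7  0.1  2.1] z [101.7 104.9 111.3]
wrist6 board 194 x [ 7.6 33.3 56.3] y [-1.   0.6  1.5] z [102.9 104.3 107.1]
wrist6 jaws 1628 x [-11.9  14.8  26.6] y [-21.5  14.2  24.2] z [20.9 38.6 45.7]
```

View pics/v6.png

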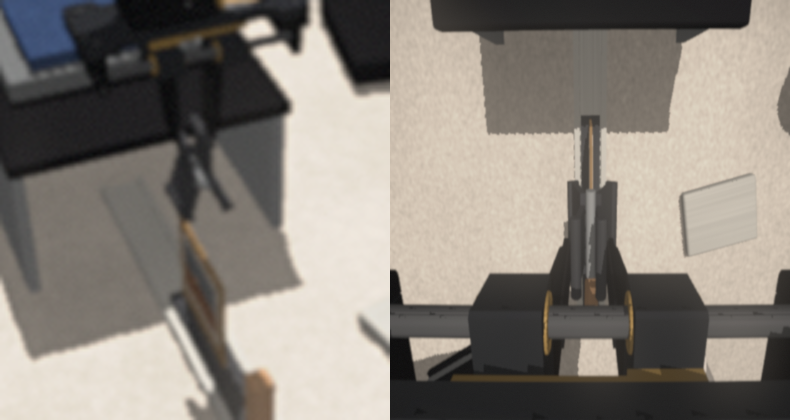

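The pictures show the gaping clip directly above the board. The pin and the board's edge are in line (wrist picture, board edge and pin near column 283), with one jaw on each side.

```bash
cat > rel.py <<'E'
from h import *
import sys
t=sys.argv[1]; s=state(); p0=s['eef_pos']; M=R.from_euler('xyz',s['tcp_rot']).as_matrix(); go(559,155.8,138.5,1.738)
for n in ('side','wrist'):
    im,d,i=shot(n,n+t); P,C,U=cloud(im,d,i); l=(P-p0)@M; zb=p0[2]-115
    for nm,z0,z1,w in (('board',zb-4,zb+8,5),('jaws',28,52,28),('pin',3,16,2.5)):
        q=(abs(l[:,0])<(75 if nm=='board' else 28))&(abs(l[:,1])<w)&(l[:,2]>z0)&(l[:,2]<z1); a=l[q]
        if q.sum()>8: print(n,nm,q.sum(),*[np.percentile(a[:,k],[2,50,98]).round(1) for k in range(3)])
    for x in (15,22):
        q=(abs(l[:,0]-x)<3)&(abs(l[:,1])<28)&(l[:,2]>30)&(l[:,2]<48); y=l[q,1]
        if (y>0).any() and (y<0).any(): print('  inner gap at x',x,y[y<0].max().round(1),y[y>0].min().round(1))
E
python3 -m handwheel '[[0,0,6,0,0.265],[0,0,16,0,0.265],[0,0,27,0,0.265],[0,0,38,0,0.265],[0,0,46,0,0.265]]'
python3 -m handwheel '[[0,0,4,0,0.265],[0,0,4,0,0.265],[0,0,4,0,0.265]]'
python3 rel.py 7
```

```text
t: 16.78
eef_pos: [558.1, 154.2, 171.3]
tcp_rot: [-3.14, -0.0, 1.733]
ft_force: [0.1, -1.2, -0.6]
opening: 0.266
grip_force: 10.2
t: 17.03
eef_pos: [558.7, 154.5, 169.2]
tcp_rot: [-3.141, -0.0, 1.733]
ft_force: [0.4, -0.0, -0.8]
opening: 0.265
grip_force: 10.2
rows shift [ 1.3  0.5 30.7] turn -0.005 | now [558.7 154.5 169.2] [-3.141 -0.     1.733] t 17.03 F [ 0.4 -0.  -0.8] open 0.265 grip 10.2
side board 32 [-55.6 -29.2  -0.2] [1.8 3.2 4.7] [51.5 55.5 61.6]
side jaws 114 [-26.9  -8.4  24.4] [-18.6 -11.9  25.6] [29.3 39.5 46.8]
side pin 16 [-27.5 -18.   -4.6] [-2.2  0.7  2.1] [ 6.6 10.9 14.5]
  inner gap at x 15 -11.3 24.2
wrist board 296 [-52.5  37.1  56. ] [-0.9  0.5  1.9] [52.9 54.1 55.8]
wrist jaws 1329 [-12.7  12.9  26.6] [-21.2  16.4  24.5] [28.6 38.9 45.6]
wrist pin 709 [-24.4   2.9  27. ] [-2.1  0.2  2.4] [ 8.1  9.3 10.7]
  inner gap at x 15 -14.1 16.0
  inner gap at x 22 -13.4 15.9
```

```bash
python3 -m handwheel '[[1,0,5,0,0.265],[1,0,11,0,0.265],[1,0,17,0,0.265],[1,0,23,0,0.265],[1,0,28,0,0.265]]'
python3 -m handwheel '[[0,0,2,0,0.265],[0,0,2,0,0.265],[0,0,2,0,0.265],[0,0,2,0,0.265],[0,0,2,0,0.265]]'
python3 rel.py 8
python3 -c "
import cv2,numpy as np
a=cv2.imread('pics/side8.png')[80:220,190:320]
cv2.imwrite('pics/v8.png',np.hstack([cv2.resize(a,(390,420),interpolation=2),cv2.resize(cv2.imread('pics/wrist8.png'),(400,420))]))"
```

```text
t: 17.55
eef_pos: [558.3, 155.4, 140.4]
tcp_rot: [-3.141, -0.0, 1.733]
ft_force: [0.9, -0.4, -1.0]
opening: 0.267
grip_force: 10.2
t: 17.97
eef_pos: [558.7, 155.4, 139.6]
tcp_rot: [3.141, -0.0, 1.733]
ft_force: [-0.3, -0.1, -1.7]
opening: 0.265
grip_force: 10.2
rows shift [0.3 0.4 1.1] turn -0.005 | now [558.7 155.4 139.6] [ 3.141 -0.     1.733] t 17.97 F [-0.3 -0.1 -1.7] open 0.265 grip 10.2
side board 32 [-58.1 -36.8   9.6] [-3.8  2.6  4.5] [21.2 26.2 32.2]
side jaws 130 [-26.7 -11.1  21.9] [-18.5 -10.7  25.1] [28.7 39.1 48.9]
side pin 14 [-26.3 -18.5  -2.2] [-2.1  0.8  2.4] [ 8.2 10.  13.5]
  inner gap at x 15 -10.6 23.6
wrist board 404 [-52.4  34.7  55. ] [-1.2  0.6  2.4] [23.2 24.6 28. ]
wrist jaws 1362 [-12.4  13.   26.5] [-21.5  15.9  24.3] [28.6 39.3 45.9]
wrist pin 744 [-24.4   3.   27.1] [-2.3  0.   2.4] [ 8.5  9.8 11.3]
  inner gap at x 15 -13.6 15.2
  inner gap at x 22 -1.1 15.0
```

View pics/v8.png

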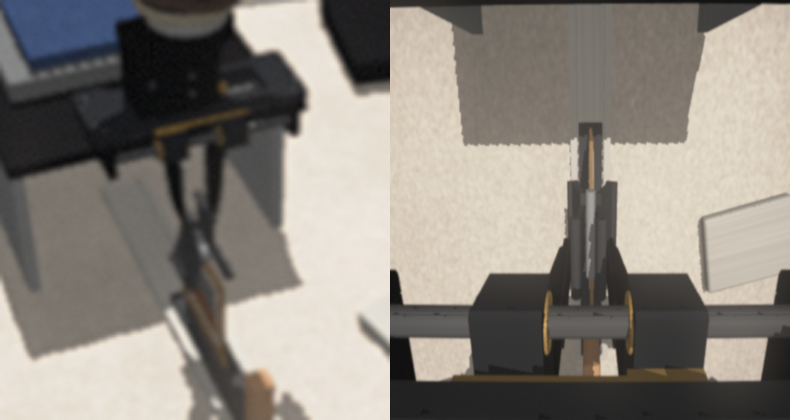

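The clip now straddles the board's edge with one jaw on each side. The tips are about 21 mm below the edge, and there is no contact force, only the clip's weight.

```bash
python3 -c "
from cell import *
print(job_done())"
```

```text
the job is handed in; nothing more can be done
None
```

The picture board is fully out against its stop, and the big clip is held wide open over the middle of its top edge, its jaws about 21 mm down on either side and no contact showing. My first grip on the clip slipped, but the second held. The job is handed in at about 18 s.

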